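# Clamp the press mould to the bench strut and stow the stamps

### The job

Set the bench up for the next run of the press mould: put every stamp that stands on the mould away in the open top drawer of the chest and slide the drawer fully shut, and fix the mould with every twist clamp there is: lower its hammer head lengthwise into the strut's slot until the collar sits on the lips, then give it a quarter turn so that the head catches crosswise under the lips and the toe points squarely over the mould's edge. Leave the mould against the strut, let go of everything, and do not disturb the clay cat, pot, bowl, scraper and dome.

Things in the scene. Friction and masses are not known exactly. Their poses are not given: they have to be found in the camera images.
- strut: Slotted steel strut (C-channel) screwed to the bench, slot upwards, black end caps; 300 mm long, 41 wide, 21 high. Origin under its middle; its y axis runs along the slot, x points across it to the side where the mould lies, z up.
- slot (a point): Middle of the mouth of the strut's slot, on the strut's top, 21 mm above the bench; axes as the strut's. The slot is 22 mm wide; its lips are inturned 7 mm deep; the room below them is 36 mm wide, its floor 2.5 mm above the bench.
- mould: Carved wooden press mould: loose flat block, 0.9 kg, 130 (x) by 230 (y) by 24 mm (z), lying along the strut's +x side, 1.5 to 2.5 mm from it, its axes parallel to the strut's. Origin under its middle; the edge next to the strut is at its x = -65 mm. The stamps stand on its top at the start.
- chest_drawer0 (a joint): How far the top drawer of the small two-drawer wooden chest stands open, m: 0 = fully shut (a stop), 0.12 to 0.15 at the start; it slides along the chest's x with about 1 N of friction, stays where left, and opens at most 0.165.
- chest: The chest, fixed, 240 (x, depth) by 240 (y) by 170 mm (z); origin under its middle. Its -x side is the front, facing the robot; drawers open to its -x. Its top board and side walls begin 105 mm in front (-x) of its middle.
- drawer_floor (a point): Middle of the top drawer's inner floor, 95 mm above the bench; moves with the drawer; axes as the chest's. Inside 195 (x) by 198 mm (y), walls 53 mm high; the chest's top board passes 63 mm above this floor. Open from above only from x = -97 mm to x = (the drawer's opening) - 105 mm.
- drawer_front (a point): Point on the outer face of the top drawer's front panel (15 mm thick, 234 mm wide, 70 mm high), middle of its width, 3 mm below its top edge, about 154 mm above the bench; moves with the drawer; axes as the chest's (outward is -x). 118.5 mm in front of the drawer floor's middle.
- chest_drawer0_handle (a point): Middle of the top drawer's bar handle: a level steel bar along the chest's y, 120 mm long, 35 mm before the front panel's face, 25 mm below the panel's top edge.
- clamp0: Steel twist clamp, 58 mm tall, 0.16 kg, standing on its head on the bench at the start. Origin under the middle of its hammer head, z up its axis, x along the head, wing and toe. Head 30 (x) by 17 (y) by 6 mm; shank 10 mm; round collar 34 mm across at z 15.5 to 20.5 mm, which comes to rest on the strut's lips (head underside then 5.5 mm above the bench). May be absent.
- clamp0_toe (a point): Underside of the end of the clamp's toe, at (48, 0, 20.5) mm in its frame. The toe is a plate 20 mm wide, x -18 to 48, z 20.5 to 27 mm; with the collar on the lips it passes 2 mm over the mould. The black wing grip above it, on the axis, is 36 (x) by 14 (y) mm, z 27 to 58 mm.
- clamp1: Twist clamp, same as clamp0; may be absent.
- clamp1_toe (a point): Underside of the end of its toe, as on clamp0.
- clamp2: Twist clamp, same as clamp0; may be absent.
- clamp2_toe (a point): Underside of the end of its toe, as on clamp0.
- stamp0: Wooden hand stamp, 48 mm tall, 0.05 kg: round foot 36 mm across, 14 mm high, then a thin neck and a round knob 26 mm across from z = 28 to 48 mm; origin under the middle of its foot, z up the handle. May be absent.
- stamp1: Wooden hand stamp, 48 mm tall, 0.05 kg: square foot 32 by 32 mm, 14 mm high, then a thin neck and a round knob 26 mm across from z = 28 to 48 mm; origin under the middle of its foot, z up the handle. May be absent.
- stamp2: Wooden hand stamp, 48 mm tall, 0.05 kg: oblong foot 40 (x) by 24 mm (y), 14 mm high, then a thin neck and a round knob 26 mm across from z = 28 to 48 mm; origin under the middle of its foot, z up the handle. May be absent.
- stamp3: Wooden hand stamp, 48 mm tall, 0.05 kg: narrow round foot 28 mm across, 14 mm high, then a thin neck and a round knob 26 mm across from z = 28 to 48 mm; origin under the middle of its foot, z up the handle. May be absent.
- cat: Bystander: brown clay cat, 95 mm long, 110 mm tall; origin under its middle.
- slip_pot: Bystander: empty terracotta pot, 84 mm across, 75 mm tall; origin under its middle.
- clay_bowl: Bystander: terracotta bowl, 130 mm across, 55 mm tall; origin under its middle.
- scraper: Bystander: flat scraper with wooden handle, 240 mm long, lying on the bench along its x axis; origin under its middle.
- dome: Bystander: small pointed clay dome, 52 mm across, 32 mm tall; origin under its middle.
There are look-alikes about, which are no part of the job. What is shaped like the clamp0 but purple or red is not meant.

How it is judged:
At the end, for the whole second after the job is handed in: All stamps present are at rest in the top drawer, shut to 6 mm; all clamps present stand upright in the slot (7 degrees, 5 mm off its middle), collar down on the lips (3 mm), crosswise to 15 degrees, toe 8 mm or more over the mould; the mould lies flat within 10 mm of the strut (x of clamp0 in the frame of strut between -0.005 and 0.005 m and z of clamp0 in the frame of strut between 0.001 and 0.0085 m and angle between the x axis of each of clamp0, clamp1, clamp2 and the x axis of strut, either way round below 0.26 rad and angle between each of clamp0, clamp1, clamp2's own z axis and vertical below 0.12 rad and x of each of clamp0_toe, clamp1_toe, clamp2_toe in the frame of mould above -0.057 m and y of clamp0_toe in the frame of mould between -0.112 and 0.112 m and linear speed of each of clamp0, clamp1, clamp2, stamp0, stamp1, stamp2, stamp3 below 0.02 m/s and x of clamp1 in the frame of strut between -0.005 and 0.005 m and z of clamp1 in the frame of strut between 0.001 and 0.0085 m and y of clamp1_toe in the frame of mould between -0.112 and 0.112 m and x of clamp2 in the frame of strut between -0.005 and 0.005 m and z of clamp2 in the frame of strut between 0.001 and 0.0085 m and y of clamp2_toe in the frame of mould between -0.112 and 0.112 m and x of stamp0 in the frame of drawer_floor between -0.098 and 0.098 m and y of stamp0 in the frame of drawer_floor between -0.1 and 0.1 m and z of stamp0 in the frame of drawer_floor between -0.006 and 0.05 m and x of stamp1 in the frame of drawer_floor between -0.098 and 0.098 m and y of stamp1 in the frame of drawer_floor between -0.1 and 0.1 m and z of stamp1 in the frame of drawer_floor between -0.006 and 0.05 m and x of stamp2 in the frame of drawer_floor between -0.098 and 0.098 m and y of stamp2 in the frame of drawer_floor between -0.1 and 0.1 m and z of stamp2 in the frame of drawer_floor between -0.006 and 0.05 m and x of stamp3 in the frame of drawer_floor between -0.098 and 0.098 m and y of stamp3 in the frame of drawer_floor between -0.1 and 0.1 m and z of stamp3 in the frame of drawer_floor between -0.006 and 0.05 m and value of joint chest_drawer0 below 0.006 m and x of mould in the frame of strut below 0.096 m and angle between mould's own z axis and vertical below 0.05 rad); the robot touches nothing.
It fails at once if the cat is pushed more than 3 cm or knocked over (distance of cat from where it was at the start of the episode above 0.03 m or angle between cat's own z axis and vertical above 0.5 rad).
It fails at once if the slip pot is pushed more than 3 cm or knocked over (distance of slip_pot from where it was at the start of the episode above 0.03 m or angle between slip_pot's own z axis and vertical above 0.5 rad).
It fails at once if the clay bowl is pushed more than 3 cm or knocked over (distance of clay_bowl from where it was at the start of the episode above 0.03 m or angle between clay_bowl's own z axis and vertical above 0.5 rad).
It fails at once if the scraper is pushed more than 3 cm or knocked over (distance of scraper from where it was at the start of the episode above 0.03 m or angle between scraper's own z axis and vertical above 0.5 rad).
It fails at once if the dome is pushed more than 3 cm or knocked over (distance of dome from where it was at the start of the episode above 0.03 m or angle between dome's own z axis and vertical above 0.5 rad).
Of clamp0, clamp1, clamp2 only 2 to 3 are there at a start; the rules pass over those that are not, and their reading is None.
Of stamp0, stamp1, stamp2, stamp3 only 3 to 4 are there at a start; the rules pass over those that are not, and their reading is None.
At some moment in a run one of stamp0, stamp1, stamp2, stamp3 may be knocked a few centimetres aside while the robot is not near it.
Once in a run the grip may slacken for a moment while it holds something.
It also fails if it takes over 210 s, if anything falls off the work surface, if the arm or the gripper's body presses on something with over 40 N, if the wrist force passes 120 N, or if a joint passes its speed limit or range.

### The arm

A 7-joint arm with a two-finger parallel gripper is mounted at the origin on the work surface. World frame = base frame: x ahead of the robot, y to its left, z up, the work surface at z = 0. Lengths are in m, angles in rad, forces in N, time in s.
With the tool pointing down it reaches from about 0.35 to 0.9 m from the base axis. Payload 8.1 kg.
Tool frame: the origin (TCP) lies at the very end of the fingers, on their centre line; the grasp point (between the pads) lies 19 mm behind it (arm.tcp_to_grasp is the z of the grasp point in the tool frame, in m); z points along the fingers, y is the line along which they close (so a half turn about z gives the same grasp; the last joint's range is limited). The gripper opens to 92 mm and grips with 3 to 60 N. Pads are 19 mm wide; open, the fingers measure 130 mm over their backs; the gripper's body (75 mm by 190 mm) begins 47 mm behind the grasp point.
Start: joints at [1.155, 0.434, 0.025, 1.573, -0.012, 1.134, -0.075], TCP at [0.192, -0.595, 0.191] pointing down, gripper open.
Joint ranges: [-2.62, 2.62], [-0.44, 2.09], [-1.27, 1.32], [0.08, 2.57], [-1.32, 4.46], [0.12, 2], [-2.74, 2.74]. Speed limits (rad/s): [2.22, 2.22, 3.01, 3.01, 3.14, 3.14, 3.14].

### API

Orientations are given as a rotation vector (axis times angle).
In Python, from cell import readout, vision, sign_off, arm gives the robot as it stands. The module is installed in compiled form; this text tells all that it offers.
- The arm moves only by the shell command python3 -m creep 'ROWS' [FORCE]. ROWS is JSON, a list of rows, each a list of 5 numbers: the shift along the tool's x, y, z in units of 4 cm (1.0 is 4 cm), then the turn about the tool's z in units of 4 degrees (1.0 is 4 degrees), then the opening, from 0 (shut) to 1 (fully open). A call has 1 to 12 rows; each row shifts and turns the commanded pose from where the row before left it, along the tool's axes as they then stand; what a row does not reach is not made up. A row lasts 1/8 s, in which the tool goes at most 62.5 mm and 10.7 degrees, less where a joint would pass 70% of its speed; a pose out of reach is approached as far as the arm can. A call with a number of a shift or a turn outside -1 to 1 is refused whole. A call with a gripper value outside its range is refused whole. The fingers move at their own pace and stop on an object; FORCE is the grip in N (left out, the last holds). Time passes only in rows, so rows that do not move let the fingers close. It gives the time, the measured TCP pose, the force, the opening and the grip force at its end, in the units of the state.
- readout.observe(): the state, without advancing time (a new reading comes with each control period).
- vision.get_image(name): name is "side" or "top" or "wrist"; returns a dict with "pixels" (420x560x3 uint8, blue, green, red), "z_map" (420x560 float32, m along the optical axis (not along the pixel's ray), 0 where there is no reading), "camera_matrix" (3x3 intrinsics, pixels), "position" and "rotation" of the camera in the world. Camera axes: x right, y up, looking along -z (the intrinsics and any distortion apply to the point x, -y, -z); pixel columns grow to the right and rows downward; lengths in m; the calibration is good to about 2 mm. A picture is of the moment at which its call begins.
- sign_off(): hands the job in; it is judged then, once.
The state is a dict: "clock": time; "joints": joint angles; "dq": joint speeds; "joint_efforts": joint torques, N m; "position": TCP position; "ee_rot": TCP orientation; "force": force on the tool from outside, world axes, zero at the start; "ft_torque": the same for the moment, N m; "width": opening from 0.0 (shut) to 1.0 (fully open); "gripper_force": force on a finger pad.
Only numpy, scipy, OpenCV 4.12 (cv2) and the standard library are available. Lean on these libraries where they do the work, as an engineer would, in place of code of your own. Each camera call takes 0.05 s, during which the arm holds its last target. There are 200 camera calls.

## Working session

There is one attempt and no reset: what is moved stays moved. The work goes in short steps, Python scripts to look and compute and a shell command to move; the robot and the scene stay as the last step left them, time stands still between calls to the robot, and variables do not carry over. Pictures are saved under pics/ and viewed, at most 14 in all, crops included, and the job is handed in when it is done.

```bash
mkdir -p pics; cat > h.py <<'E'
import numpy as np, cv2
from cell import readout, vision, sign_off, arm
from scipy.spatial.transform import Rotation as R
def grab(n):
    d=vision.get_image(n); np.savez(''+n+'.npz',**{k:np.array(v) for k,v in d.items()}); return d
def load(n): return dict(np.load(''+n+'.npz'))
def rot(d):
    r=np.array(d['rotation']); return r if r.shape==(3,3) else R.from_rotvec(r).as_matrix() if r.shape==(3,) else None
def cloud(d):
    z=d['z_map'];K=d['camera_matrix'];v,u=np.mgrid[:z.shape[0],:z.shape[1]]
    p=np.stack([(u-K[0,2])/K[0,0]*z,-(v-K[1,2])/K[1,1]*z,-z],-1)
    return p@rot(d).T+d['position']
def proj(d,P):
    q=(np.array(P)-d['position'])@rot(d);K=d['camera_matrix']
    return np.stack([K[0,0]*q[...,0]/-q[...,2]+K[0,2],K[1,1]*-q[...,1]/-q[...,2]+K[1,2]],-1)
E
python3 - <<'E'
from h import *
s=readout.observe(); print(s, arm.tcp_to_grasp)
for n in ['top','side','wrist']:
    d=grab(n); print(n,{k:(np.shape(v) if np.size(v)>9 else np.array(v).round(3).tolist()) for k,v in d.items()})
    cv2.imwrite(f'pics/{n}0.png',cv2.resize(d['pixels'],(800,600),interpolation=cv2.INTER_CUBIC))
E
```

```text
{'clock': 0.0, 'joints': array([ 1.1554111 ,  0.43520641,  0.02496926,  1.57408183, -0.01160505,
        1.13397442, -0.07506746]), 'dq': array([ 0.00075286, -0.00077458, -0.00062611,  0.00032892,  0.00052634,
        0.00046505, -0.00077879]), 'joint_efforts': array([-9.14501379e-04, -6.67841077e+01,  9.84886475e-01, -3.14459431e+01,
       -6.04979158e-02,  4.26847301e-02,  1.38578043e-04]), 'position': array([ 0.19209563, -0.59417026,  0.19056115]), 'ee_rot': array([-3.10179812e+00, -4.89035320e-01,  5.77097615e-04]), 'force': array([ 0.41443937, -0.49851882,  0.42588091]), 'ft_torque': array([-0.04222005, -0.01983835, -0.02470396]), 'gripper_force': 0.0, 'width': 0.998344619697384} -0.0188
top {'pixels': (420, 560, 3), 'z_map': (420, 560), 'camera_matrix': [[502.822, 0.0, 276.007], [0.0, 502.822, 212.421], [0.0, 0.0, 1.0]], 'position': [0.311, -0.027, 1.698], 'rotation': [0.113, -0.122, -1.574]}
side {'pixels': (420, 560, 3), 'z_map': (420, 560), 'camera_matrix': [[503.937, 0.0, 286.373], [0.0, 503.937, 205.939], [0.0, 0.0, 1.0]], 'position': [-0.161, 0.723, 0.758], 'rotation': [0.467, -1.191, -2.178]}
wrist {'pixels': (420, 560, 3), 'z_map': (420, 560), 'camera_matrix': [[376.661, 0.0, 283.211], [0.0, 376.661, 207.72], [0.0, 0.0, 1.0]], 'position': [0.268, -0.569, 0.385], 'rotation': [-0.257, 0.187, -1.249]}
```

View pics/top0.png

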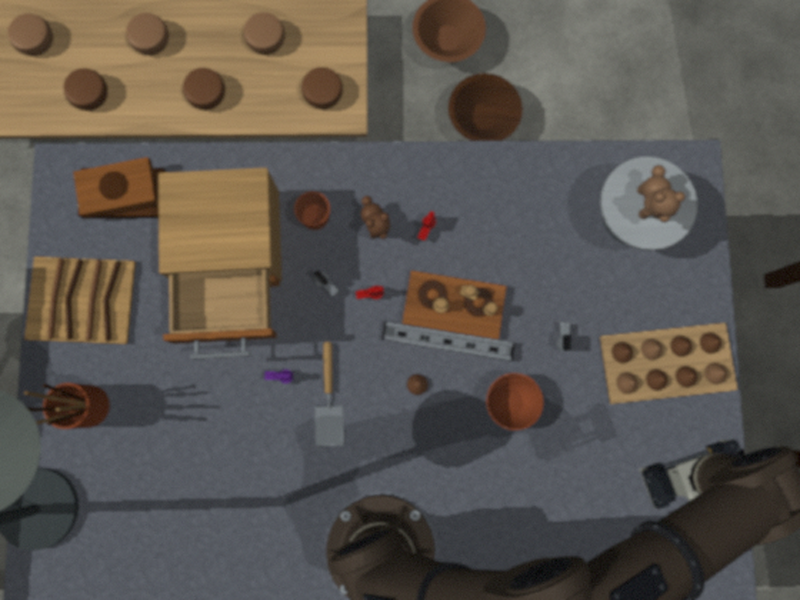

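View pics/side0.png

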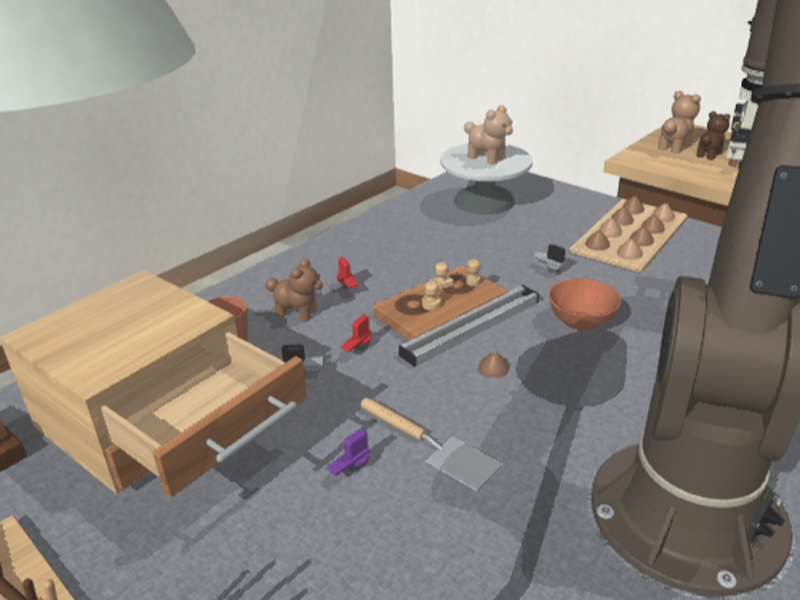

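Top (800x600 scale): the candidates for clamps are the steel/black ones at (325,282) and (566,335), red at (427,225) and (370,293), and purple at (280,377). I choose the two steel/black ones. Three stamps stand on the mould near (437,297), (470,293) and (490,306). The mould is at (455,305), the strut at (448,341), and the open drawer at (218,300).

```bash
python3 - <<'E'
from h import *
t=load('top');s=load('side');C=cloud(t);S=cloud(s)
def crop(im,c,f): u0,u1,v0,v1=c; return cv2.resize(im[v0:v1,u0:u1],None,fx=f,fy=f,interpolation=cv2.INTER_CUBIC)
a=crop(t['pixels'],(215,405,180,255),4)     # 760x300
b=crop(s['pixels'],(190,410,170,255),3.45)
b=cv2.resize(b,(760,294)); cv2.imwrite('pics/c1.png',np.vstack([a,b]))
# rough positions
for n,(u,v) in dict(clA=(325,282),clB=(566,335),cat=(375,215),pot=(312,210),bowl=(515,402),dome=(417,384),red1=(427,225),red2=(370,293),purp=(280,377),scr=(328,400)).items():
    print(n,C[int(v*.7),int(u*.7)].round(3))
# clusters from side+top cloud: stamps knob top z .06-.08
P=np.vstack([C.reshape(-1,3),S.reshape(-1,3)])
ok=np.concatenate([t['z_map'].ravel()>0,s['z_map'].ravel()>0])
src=np.concatenate([np.zeros(C.size//3),np.ones(S.size//3)])
P=P[ok];src=src[ok]
def clus(zl,zh,box,k):
    m=(P[:,2]>zl)&(P[:,2]<zh)&(P[:,0]>box[0])&(P[:,0]<box[1])&(P[:,1]>box[2])&(P[:,1]<box[3])
    for q in (0,1):
        p=P[m&(src==q)]
        if len(p)<3: continue
        g=((p[:,:2]-[box[0],box[2]])/.004).astype(int);im=np.zeros((200,200),np.uint8);im[g[:,0],g[:,1]]=1
        n,l=cv2.connectedComponents(im);L=l[g[:,0],g[:,1]]
        for i in range(1,n):
            w=p[L==i]
            if len(w)>4: print('src',q,len(w),w.min(0).round(3),w.max(0).round(3),w.mean(0).round(3))
print('stamps');clus(.056,.078,(.4,.7,-.32,.0),0)
print('clA');clus(.025,.07,(.55,.65,.05,.16),0)
print('clB');clus(.012,.07,(.42,.55,-.5,-.38),0)
E
```

```text
clA [0.611 0.125 0.057]
clB [ 0.484 -0.429  0.061]
cat [0.762 0.008 0.09 ]
pot [ 0.799  0.163 -0.001]
bowl [ 0.333 -0.315  0.008]
dome [ 0.376 -0.085  0.037]
red1 [ 0.747 -0.112  0.052]
red2 [0.585 0.02  0.049]
purp [0.394 0.223 0.064]
scr [ 0.339  0.122 -0.001]
stamps
src 0 49 [ 0.534 -0.272  0.056] [ 0.557 -0.249  0.074] [ 0.546 -0.259  0.068]
src 0 49 [ 0.547 -0.158  0.058] [ 0.571 -0.135  0.077] [ 0.557 -0.146  0.07 ]
src 0 51 [ 0.575 -0.225  0.057] [ 0.602 -0.2    0.078] [ 0.587 -0.213  0.069]
src 1 71 [ 0.533 -0.266  0.056] [ 0.556 -0.244  0.075] [ 0.543 -0.253  0.066]
src 1 76 [ 0.544 -0.154  0.056] [ 0.567 -0.129  0.074] [ 0.554 -0.139  0.067]
src 1 71 [ 0.574 -0.219  0.056] [ 0.597 -0.197  0.074] [ 0.583 -0.206  0.066]
src 1 6 [ 0.591 -0.008  0.056] [ 0.599 -0.002  0.059] [ 0.594 -0.004  0.057]
clA
src 0 97 [0.585 0.095 0.025] [0.64  0.152 0.066] [0.613 0.125 0.043]
src 1 12 [0.575 0.05  0.025] [0.594 0.057 0.029] [0.585 0.053 0.027]
src 1 213 [0.585 0.099 0.025] [0.636 0.152 0.061] [0.614 0.132 0.043]
clB
src 0 147 [ 0.45  -0.446  0.015] [ 0.515 -0.417  0.063] [ 0.479 -0.432  0.036]
src 1 234 [ 0.447 -0.443  0.012] [ 0.513 -0.413  0.061] [ 0.47  -0.428  0.036]
```

View pics/c1.png

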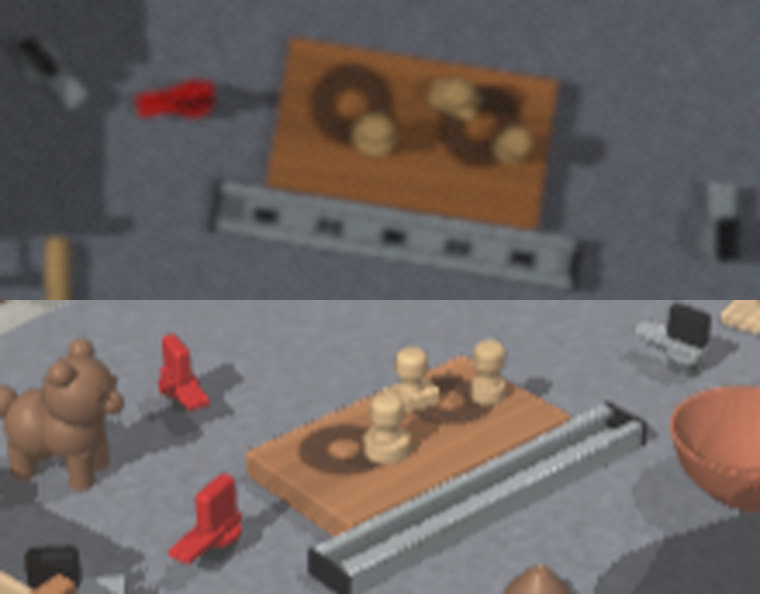

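```bash
cat >> h.py <<'E'
def go(x,y,z,ang=None):
    """print shifts in tool units to TCP target; ang = world angle (deg) of tool closing axis y, mod 180"""
    s=readout.observe(); M=R.from_rotvec(s['ee_rot']).as_matrix()
    d=M.T@(np.array([x,y,z])-s['position'])/.04
    cur=np.degrees(np.arctan2(M[1,1],M[0,1])); o=f'TCP {s["position"].round(4)} yaw_y {cur:.1f} j7 {s["joints"][6]:.2f} tilt {np.degrees(np.arccos(-M[2,2])):.2f} | units x,y,z {d.round(2)}'
    if ang is not None:
        t=(ang-cur+90)%180-90; o+=f' turn(tool z) {-t/4:.2f} units'
    print(o,'w',round(float(s['width']),3),'gf',round(float(s['gripper_force']),1),'F',s['force'].round(1),'t',s['clock'])
def rect(p):
    (c,wh,a)=cv2.minAreaRect((p[:,:2]*1000).astype(np.float32)); return np.round(c,1),np.round(wh,1),round(a,2)
E
python3 - <<'E'
from h import *
for nm in ('top','side'):
    t=load(nm);C=cloud(t);hsv=cv2.cvtColor(t['pixels'],cv2.COLOR_BGR2HSV)
    box=lambda a,b,c,d,e,f:(C[...,0]>a)&(C[...,0]<b)&(C[...,1]>c)&(C[...,1]<d)&(C[...,2]>e)&(C[...,2]<f)
    brown=(hsv[...,1]>100)
    m=box(.4,.66,-.32,.02,.014,.034)
    k=np.ones((3,3),np.uint8)
    for l,q in (('mould',m&brown),('strut',m&~brown)):
        n,L,st,_=cv2.connectedComponentsWithStats(q.astype(np.uint8)); i=1+st[1:,4].argmax(); p=C[L==i]
        print(nm,l,len(p),*rect(p),np.median(p[:,2]).round(4))
    # bench offset, chest
    print('bench z',np.median(C[box(.3,.5,-.05,.1,-.02,.01)][:,2]).round(4))
    p=C[box(.5,.95,.1,.6,.16,.18)];print('chest top',len(p),*rect(p),np.median(p[:,2]).round(4))
    p=C[box(.4,.62,.2,.5,.135,.16)];print('drawer rim',len(p),*rect(p),p[:,2].max().round(4))
go(.565,-.2,.30,0)
E
```

```text
top mould 2244 [ 561.5 -178.6] [228.7 129. ] 80.06 0.0233
top strut 586 [ 479.7 -163.9] [309.6  51.2] 80.07 0.0204
bench z -0.0008
chest top 5406 [730.6 357.1] [227.8 241.9] 2.77 0.1694
drawer rim 828 [525.8 348. ] [189.3 235.8] 3.35 0.16
side mould 1549 [ 559.6 -174.8] [231.2 131.5] 79.96 0.0236
side strut 921 [ 493.6 -162. ] [313.7  90.7] 82.03 0.0198
bench z -0.0002
chest top 7789 [729.6 359. ] [231.6 242.5] 2.69 0.1692
drawer rim 2721 [528.  351.7] [197.4 236.4] 3.21 0.16
TCP [ 0.1922 -0.5943  0.1907] yaw_y -72.1 j7 -0.08 tilt 0.07 | units x,y,z [11.9  -6.51 -2.73] turn(tool z) -18.02 units w 1.0 gf 0.0 F [-0.1  1.  -0.8] t 0.15
```

```bash
python3 -m creep '[[0.8,-0.5,-0.5,0,0.6],[0.8,-0.5,-0.5,0,0.6],[0.85,-0.55,-0.5,0,0.6],[0.85,-0.55,-0.5,0,0.6],[0.85,-0.55,-0.3,0,0.6],[0.85,-0.55,-0.3,0,0.6],[0.85,-0.55,-0.2,0,0.6],[0.85,-0.55,0,0,0.6],[0.85,-0.55,0,0,0.6],[0.85,-0.55,0,0,0.6],[0.9,-0.55,0,0,0.6],[0.9,-0.55,0,0,0.6]]' 20; python3 -m creep '[[0,0,0,-1,0.6],[0,0,0,-1,0.6],[0,0,0,-1,0.6],[0,0,0,-1,0.6],[0,0,0,-1,0.6],[0,0,0,-1,0.6],[0,0,0,-1,0.6],[0,0,0,-0.5,0.6],[0,0,0,0,0.6],[0,0,0,0,0.6]]'
python3 - <<'E'
from h import *
go(.5,-.22,.3,-42)
d=grab('wrist'); cv2.imwrite('pics/w1.png',cv2.resize(d['pixels'],(800,600)))
C=cloud(d); 
print(d['position'],np.array(rot(d)).round(3).tolist(),'bench',C[300:400,:][abs(C[300:400,:,2])<.01][:,2].mean() if 1 else 0)
box=lambda a,b,c,dd,e,f:(C[...,0]>a)&(C[...,0]<b)&(C[...,1]>c)&(C[...,1]<dd)&(C[...,2]>e)&(C[...,2]<f)&(d['z_map']>0)
hsv=cv2.cvtColor(d['pixels'],cv2.COLOR_BGR2HSV); br=hsv[...,1]>100
n,L,st,_=cv2.connectedComponentsWithStats(box(.4,.7,-.4,.05,.055,.08).astype(np.uint8))
for i in range(1,n):
    if st[i,4]>30:
        p=C[L==i]; c,r=cv2.minEnclosingCircle((p[:,:2]*1000).astype(np.float32)); print('knob',len(p),np.round(c,1),round(r,1),p[:,2].max().round(4))
m=box(.4,.66,-.35,.02,.014,.034)
for l,q in (('mould',m&br),('strut',m&~br)):
    n,L,st,_=cv2.connectedComponentsWithStats(q.astype(np.uint8)); i=1+st[1:,4].argmax(); p=C[L==i]
    print(l,len(p),*rect(p),np.median(p[:,2]).round(4))
E
```

```text
clock: 1.65
position: [0.5011, -0.2207, 0.3031]
ee_rot: [-3.103, -0.489, 0.001]
force: [0.0, 0.1, -0.6]
width: 0.599
gripper_force: 0.0
clock: 2.9
position: [0.5005, -0.2218, 0.3033]
ee_rot: [-2.872, -1.274, 0.0]
force: [0.2, -0.6, -0.8]
width: 0.597
gripper_force: 0.0
TCP [ 0.5005 -0.2218  0.3033] yaw_y -42.1 j7 -0.49 tilt 0.00 | units x,y,z [ 0.02 -0.04  0.08] turn(tool z) -0.04 units w 0.597 gf 0.0 F [ 0.2 -0.6 -0.8] t 2.9
[ 0.55376279 -0.16217261  0.49735714] [[0.741, 0.642, 0.197], [-0.671, 0.708, 0.219], [0.001, -0.294, 0.956]] bench 0.0009924578161016762
knob 458 [ 558.2 -144.8] 12.9 0.0748
knob 450 [ 587.8 -211.6] 12.8 0.0745
knob 419 [ 546.8 -258.7] 12.8 0.075
mould 18219 [ 560.8 -177.6] [229.5 129. ] 80.11 0.0248
strut 4532 [ 475.7 -161.4] [310.   43.5] 80.11 0.0215
```

View pics/w1.png

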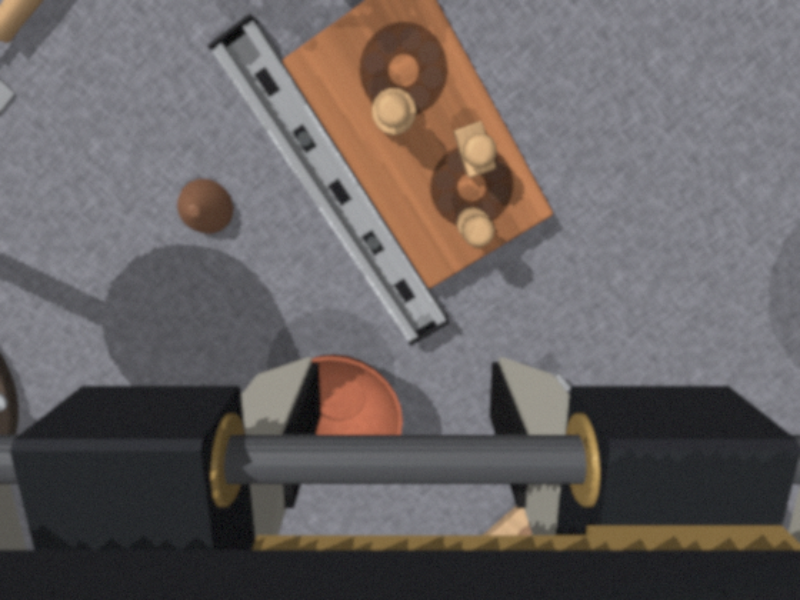

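The wrist view shows three stamps (knobs at (393,108), (479,150), (477,228)). The strut slot runs from (235,35) to (430,325), with the dome at (205,205). I grasp the last stamp first.

```bash
python3 -m creep '[[0.05,0.75,0.3,0,0.55],[0.04,0.73,0.5,0,0.5],[0,0,1,0,0.5],[0,0,1,0,0.5],[0,0,1,0,0.5],[0,0,1,0,0.5],[0,0,0.7,0,0.5],[0,0,0.5,0,0.5],[0,0,0.45,0,0.5],[0,0,0,0,0.1],[0,0,0,0,0.1],[0,0,0,0,0.1]]' 15; python3 -m creep '[[0,0,0,0,0.1],[0,0,-0.6,0,0.1],[0,0,-1,0,0.1],[0,0,-1,0,0.1],[0,0,-1,0,0.1],[0,0,-0.4,0,0.1]]'
python3 - <<'E'
from h import *
import math
c=np.array([.730,.358]);a=math.radians(2.9);ux=np.array([math.cos(a),math.sin(a)]);uy=np.array([-ux[1],ux[0]])
# drawer front from rim cloud
t=load('top');C=cloud(t);q=(C[...,:2]-c)@np.stack([ux,uy],1);m=(C[...,2]>.145)&(C[...,2]<.17)&(abs(q[...,1])<.09)&(q[...,0]<-.13)&(q[...,0]>-.4)
x=q[...,0][m];print('panel x',np.percentile(x,[1,50,99]).round(4))
f=np.percentile(x,2);fl=f+.1185
for y in(-.05,0,.05): print(y,(c+ux*(fl-.035)+uy*y).round(4))
print('front',(c+ux*f).round(4)); 
go(*(c+ux*(fl-.035)+uy*.05),.2,-42)
E
```

```text
clock: 4.45
position: [0.5476, -0.259, 0.0463]
ee_rot: [2.87, 1.275, 0.002]
force: [-0.2, -1.0, 0.4]
width: 0.223
gripper_force: 0.0
clock: 5.2
position: [0.548, -0.2591, 0.2082]
ee_rot: [2.868, 1.274, 0.004]
force: [-0.0, 0.6, -1.3]
width: 0.106
gripper_force: 0.0
panel x [-0.2589 -0.2498 -0.238 ]
-0.05 [0.5575 0.2992]
0 [0.555  0.3491]
0.05 [0.5525 0.3991]
front [0.4716 0.3449]
TCP [ 0.548  -0.2591  0.2082] yaw_y -42.1 j7 -0.49 tilt 0.24 | units x,y,z [ 12.29 -10.95   0.18] turn(tool z) -0.02 units w 0.106 gf 0.0 F [-0.   0.6 -1.3] t 5.2
```

```bash
cat > look.py <<'E'
from h import *
import sys
d=grab('wrist'); C=cloud(d)
if len(sys.argv)>1: cv2.imwrite('pics/'+sys.argv[1],d['pixels'])
box=lambda a,b,c,dd,e,f:(C[...,0]>a)&(C[...,0]<b)&(C[...,1]>c)&(C[...,1]<dd)&(C[...,2]>e)&(C[...,2]<f)&(d['z_map']>0)
n,L,st,_=cv2.connectedComponentsWithStats(box(.4,.75,-.4,.1,.053,.08).astype(np.uint8))
for i in range(1,n):
    if st[i,4]>30:
        p=C[L==i]; c,r=cv2.minEnclosingCircle((p[:,:2]*1000).astype(np.float32)); print('knob',len(p),np.round(c,1),round(r,1),p[:,2].max().round(4))
E
python3 look.py w2.png
```

```text
knob 813 [ 558.5 -145.1] 12.8 0.0748
knob 696 [ 587.8 -211.8] 12.9 0.0749
knob 650 [ 547.  -258.6] 12.7 0.0747
```

View pics/w2.png

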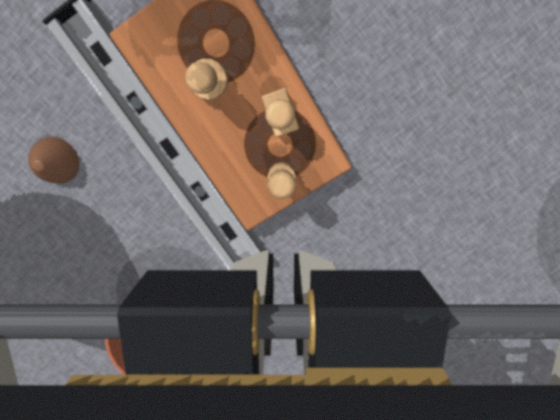

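The stamp still stands at (282,182), unmoved, so the fingers missed it. I'll compare the visible fingertips with the reported TCP.

```bash
python3 - <<'E'
from h import *
d=load('wrist');C=cloud(d)
go(.547,-.2587,.045)
print('proj tcp',proj(d,readout.observe()['position']))
for v in (252,258,266,280,295): print(v,[ (u,C[v,u].round(3).tolist()) for u in (262,268,285,300,306)])
E
```

```text
TCP [ 0.5483 -0.2592  0.209 ] yaw_y -42.1 j7 -0.49 tilt 0.28 | units x,y,z [-0.02 -0.05  4.1 ] w 0.098 gf 0.0 F [ 0.9 -0.2  1.3] t 5.25
proj tcp [284.34860849 242.98288715]
252 [(262, [0.548, -0.244, 0.247]), (268, [0.55, -0.246, 0.246]), (285, [0.485, -0.333, 0.001]), (300, [0.561, -0.256, 0.247]), (306, [0.563, -0.257, 0.246])]
258 [(262, [0.548, -0.244, 0.253]), (268, [0.549, -0.247, 0.25]), (285, [0.48, -0.339, -0.001]), (300, [0.56, -0.256, 0.252]), (306, [0.562, -0.257, 0.253])]
266 [(262, [0.549, -0.244, 0.261]), (268, [0.55, -0.247, 0.258]), (285, [0.474, -0.346, 0.002]), (300, [0.56, -0.256, 0.26]), (306, [0.562, -0.257, 0.26])]
280 [(262, [0.549, -0.245, 0.273]), (268, [0.55, -0.247, 0.271]), (285, [0.461, -0.359, 0.001]), (300, [0.559, -0.256, 0.271]), (306, [0.562, -0.256, 0.273])]
295 [(262, [0.549, -0.245, 0.284]), (268, [0.55, -0.248, 0.282]), (285, [0.448, -0.374, 0.002]), (300, [0.559, -0.256, 0.282]), (306, [0.561, -0.255, 0.285])]
```

```bash
python3 - <<'E'
from h import *
d=load('wrist');C=cloud(d);s=readout.observe()
M=R.from_rotvec(s['ee_rot']).as_matrix()
T=(C-s['position'])@M   # tool frame
for o in (-.02,0.,.02):print('proj',o,proj(d,s['position']+M@[.01,0,o]))
m=(C[...,2]>.16)&(d['z_map']>0)&(abs(T[...,1])<.06)&(T[...,0]>-.05)
print('max tool z by y bin')
for y in np.arange(-.05,.05,.005):
    k=m&(T[...,1]>=y)&(T[...,1]<y+.005)
    if k.any():
        i=np.argmax(np.where(k,T[...,2],-9)); print(round(y,3),T.reshape(-1,3)[i].round(4),np.unravel_index(i,k.shape))
E
```

```text
proj -0.02 [284.49431727 239.72432816]
proj 0.0 [284.36074367 225.94953516]
proj 0.02 [284.24992919 214.5217797 ]
max tool z by y bin
-0.05 [ 0.0304 -0.0466 -0.1123] (np.int64(304), np.int64(95))
-0.045 [ 0.0304 -0.0427 -0.1123] (np.int64(304), np.int64(111))
-0.04 [ 0.0357 -0.0351 -0.1058] (np.int64(272), np.int64(149))
-0.035 [ 0.0362 -0.0331 -0.1055] (np.int64(270), np.int64(157))
-0.03 [ 0.036  -0.0272 -0.1052] (np.int64(270), np.int64(180))
-0.025 [ 0.0111 -0.0203 -0.0469] (np.int64(261), np.int64(237))
-0.02 [ 0.0112 -0.0156 -0.042 ] (np.int64(256), np.int64(249))
-0.015 [ 0.0115 -0.0102 -0.0372] (np.int64(251), np.int64(262))
-0.01 [ 0.0093 -0.0058 -0.0345] (np.int64(253), np.int64(272))
-0.005 [ 0.0303 -0.0005 -0.1121] (np.int64(304), np.int64(284))
-0.0 [ 0.0097  0.0043 -0.0354] (np.int64(253), np.int64(294))
0.005 [ 0.0093  0.0052 -0.0345] (np.int64(253), np.int64(296))
0.01 [ 0.0113  0.01   -0.0379] (np.int64(252), np.int64(307))
0.015 [ 0.0113  0.0153 -0.0432] (np.int64(257), np.int64(320))
0.02 [ 0.0114  0.0203 -0.0484] (np.int64(262), np.int64(333))
0.025 [ 0.0359  0.0269 -0.105 ] (np.int64(270), np.int64(390))
0.03 [ 0.0361  0.0304 -0.1055] (np.int64(270), np.int64(404))
0.035 [ 0.0307  0.0398 -0.1129] (np.int64(304), np.int64(450))
0.04 [ 0.0304  0.0449 -0.1125] (np.int64(304), np.int64(470))
0.045 [ 0.0305  0.0463 -0.1125] (np.int64(304), np.int64(476))
```

The camera shows the fingertips ending about 35 mm above the reported TCP. In other words, the reported z is about 35 mm too low, which fits the miss. I'll correct for this offset and try again.

```bash
python3 -m creep '[[0,-0.05,0.5,0,0.5],[0,0,1,0,0.5],[0,0,1,0,0.5],[0,0,1,0,0.5],[0,0,0.7,0,0.5],[0,0,0.4,0,0.5],[0,0,0.37,0,0.5],[0,0,0,0,0.1],[0,0,0,0,0.1],[0,0,0,0,0.1],[0,0,0,0,0.1],[0,0,0,0,0.1]]' 15
```

```text
clock: 6.75
position: [0.5462, -0.2578, 0.0073]
ee_rot: [2.87, 1.275, 0.002]
force: [-0.6, 0.3, 5.0]
width: 0.279
gripper_force: 15.0
```

```bash
python3 -m creep '[[0,0,-0.5,0,0.1],[0,0,-1,0,0.1],[0,0,-1,0,0.1],[0,0,-1,0,0.1],[0.3,-0.3,-1,0,0.1],[1,-0.9,0,0,0.1],[1,-0.9,0,0,0.1],[1,-0.9,0,0,0.1],[1,-0.9,0,0,0.1],[1,-0.9,0,0,0.1],[1,-0.9,0,0,0.1]]'; python3 -m creep '[[1,-0.9,0,0,0.1],[1,-0.9,0,0,0.1],[1,-0.9,0,0,0.1],[1,-0.85,0,0,0.1],[1,-0.8,0,0,0.1],[0.6,-0.5,0,0,0.1],[0.4,-0.4,0,0,0.1],[0,0,0,0,0.1]]'
python3 - <<'E'
from h import *
d=grab('wrist'); cv2.imwrite('pics/w3.png',d['pixels'])
go(.5525,.3991,.082)
C=cloud(d); m=(C[...,2]>.14)&(C[...,2]<.165)&(C[...,0]<.6); print('rim',*rect(C[m]))
m=(C[...,2]>.165)&(C[...,2]<.175)&(C[...,0]>.6); print('top xmin',C[m][:,0].min() if m.any() else None)
m=(C[...,2]>.085)&(C[...,2]<.105); print('floor',*rect(C[m]), np.median(C[m][:,2]))
E
```

```text
clock: 8.12
position: [0.5446, 0.0839, 0.1865]
ee_rot: [2.871, 1.275, -0.0]
force: [1.2, 0.8, -0.9]
width: 0.275
gripper_force: 15.0
clock: 9.12
position: [0.549, 0.4028, 0.1861]
ee_rot: [-2.869, -1.279, 0.001]
force: [-0.4, 0.2, -0.4]
width: 0.28
gripper_force: 1.5
TCP [0.5498 0.401  0.1862] yaw_y -42.1 j7 -1.63 tilt 0.05 | units x,y,z [0.01 0.08 2.6 ] w 0.284 gf 1.5 F [ 0.6 -0.6 -0.7] t 9.175
rim [529.  375.5] [171.8 133.7] 86.99
top xmin 0.6123453787830372
floor [554.1 359.1] [135.9 219.5] 3.76 0.09576982014871113
```

View pics/w3.png

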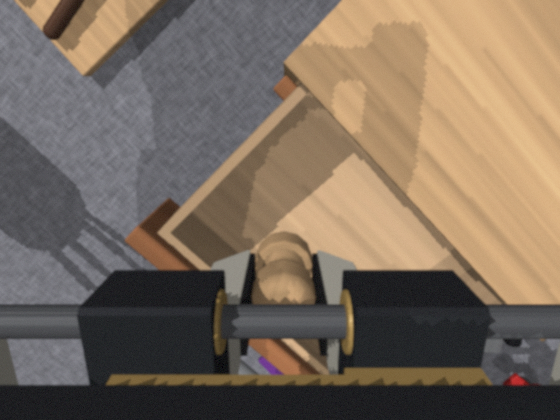

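The stamp is still held at (285,265), over the drawer. I'll lower it and release.

```bash
python3 -m creep '[[0,0.08,0.6,0,0.1],[0,0,0.8,0,0.1],[0,0,0.7,0,0.1],[0,0,0.3,0,0.1],[0,0,0.2,0,0.1],[0,0,0,0,0.4],[0,0,0,0,0.45],[0,0,0,0,0.45],[0,0,-0.5,0,0.45],[0,0,-1,0,0.5],[0,0,-1,0,0.5],[0,0,-1,0,0.5]]'
python3 - <<'E'
from h import *
go(.560,.1,.2)
d=grab('wrist'); C=cloud(d)
m=(C[...,2]>.12)&(C[...,2]<.155)&(C[...,0]<.6)
s=(C[...,2]>.128)&(C[...,2]<.146)&(C[...,0]<.6)&(C[...,0]>.5)
n,L,st,_=cv2.connectedComponentsWithStats(s.astype(np.uint8))
for i in range(1,n):
    if st[i,4]>100: p=C[L==i]; print(len(p),p.mean(0).round(3),*rect(p))
E
```

```text
clock: 10.68
position: [0.5524, 0.3994, 0.2258]
ee_rot: [-2.87, -1.276, -0.003]
force: [1.5, -0.4, 0.1]
width: 0.5
gripper_force: 0.0
TCP [0.5524 0.3994 0.2258] yaw_y -42.1 j7 -1.61 tilt 0.10 | units x,y,z [-5.43  5.16  0.64] w 0.5 gf 0.0 F [ 1.5 -0.4  0.1] t 10.675
896 [0.554 0.4   0.142] [553.4 399.1] [24.4 25.1] 39.6
```

```bash
python3 -m creep '[[-1,0.88,0,0,0.5],[-1,0.88,0,0,0.5],[-1,0.88,0,0,0.5],[-1,0.88,0,0,0.5],[-1,0.88,0,0,0.5],[-1,0.88,0,0,0.5],[-1,0.88,0,0,0.5],[-1,0.88,0,0,0.5],[-1,0.88,0,0,0.5],[-1,0.88,0,0,0.5],[-1,0.88,0,0,0.5],[-0.6,0.52,0,0,0.5]]'; python3 -m creep '[[0,0,0,0,0.5],[0,0,0,0,0.5]]'; python3 look.py; python3 -c "
from h import *
go(.5585,-.145,.008);go(.5878,-.2118,.008)"
```

```text
clock: 12.22
position: [0.544, -0.222, 0.224]
ee_rot: [2.871, 1.271, 0.001]
force: [0.8, 0.4, 0.0]
width: 0.502
gripper_force: 0.0
clock: 12.48
position: [0.5447, -0.2175, 0.2234]
ee_rot: [2.87, 1.277, 0.002]
force: [1.0, 1.1, -0.8]
width: 0.5
gripper_force: 0.0
knob 659 [ 558.3 -144.8] 12.8 0.0745
knob 622 [ 587.8 -211.5] 12.8 0.0749
TCP [ 0.5448 -0.2171  0.2233] yaw_y -42.0 j7 -0.55 tilt 0.07 | units x,y,z [ 1.56 -0.95  5.38] w 0.498 gf 0.0 F [ 0.4 -0.3 -0.5] t 12.525
TCP [ 0.5448 -0.2171  0.2233] yaw_y -42.0 j7 -0.55 tilt 0.07 | units x,y,z [0.81 0.71 5.38] w 0.498 gf 0.0 F [ 0.4 -0.3 -0.5] t 12.525
```

```bash
python3 -m creep '[[0.41,0.36,0.5,0,0.5],[0.4,0.35,0.6,0,0.5],[0,0,1,0,0.5],[0,0,1,0,0.5],[0,0,1,0,0.5],[0,0,0.6,0,0.5],[0,0,0.4,0,0.5],[0,0,0.28,0,0.5],[0,0,0,0,0.1],[0,0,0,0,0.1],[0,0,0,0,0.1],[0,0,0,0,0.1]]' 20; python3 -m creep '[[0,0,-0.5,0,0.1],[0,0,-1,0,0.1],[0,0,-1,0,0.1],[0,0,-1,0,0.1],[0.2,-0.2,-1,0,0.1],[0.97,-0.98,0,0,0.1],[0.97,-0.98,0,0,0.1],[0.97,-0.98,0,0,0.1],[0.97,-0.98,0,0,0.1],[0.97,-0.98,0,0,0.1]]';python3 -m creep '[[0.97,-0.98,0,0,0.1],[0.97,-0.98,0,0,0.1],[0.97,-0.98,0,0,0.1],[0.97,-0.98,0,0,0.1],[0.5,-0.5,0,0,0.1],[0.44,-0.47,0,0,0.1],[0,0,0,0,0.1],[0,0,0,0,0.1]]'; python3 -c "
from h import *
go(.555,.349,.082)"
```

```text
clock: 14.02
position: [0.5877, -0.2139, 0.0082]
ee_rot: [2.87, 1.275, 0.002]
force: [-0.2, 0.2, 4.3]
width: 0.276
gripper_force: 20.0
clock: 15.28
position: [0.5707, 0.0745, 0.1876]
ee_rot: [2.871, 1.275, 0.001]
force: [1.7, 0.0, 0.3]
width: 0.275
gripper_force: 20.0
clock: 16.27
position: [0.5554, 0.346, 0.1872]
ee_rot: [2.87, 1.274, -0.001]
force: [0.2, 0.1, -1.2]
width: 0.278
gripper_force: 20.0
TCP [0.5554 0.346  0.1872] yaw_y -42.1 j7 -1.55 tilt 0.06 | units x,y,z [ 0.05 -0.06  2.63] w 0.278 gf 20.0 F [ 0.2  0.1 -1.2] t 16.275
```

```bash
python3 -m creep '[[0.05,-0.06,0.6,0,0.1],[0,0,0.8,0,0.1],[0,0,0.7,0,0.1],[0,0,0.3,0,0.1],[0,0,0.22,0,0.1],[0,0,0,0,0.4],[0,0,0,0,0.45],[0,0,0,0,0.45],[0,0,-0.5,0,0.45],[0,0,-1,0,0.5],[0,0,-1,0,0.5],[0,0,-1,0,0.5]]';  python3 -m creep '[[-0.9,0.8,0,0,0.5],[-0.9,0.82,0,0,0.5],[-0.9,0.82,0,0,0.5],[-0.9,0.82,0,0,0.5],[-0.9,0.82,0,0,0.5],[-0.9,0.82,0,0,0.5],[-0.9,0.82,0,0,0.5],[-0.9,0.82,0,0,0.5],[-0.9,0.82,0,0,0.5],[-0.9,0.82,0,0,0.5],[-0.12,0.1,0,0,0.5],[0,0,0,0,0.5]]'; python3 look.py; python3 -c "
from h import *
go(.5583,-.1448,.008)"
```

```text
clock: 17.77
position: [0.5546, 0.3503, 0.2244]
ee_rot: [-2.871, -1.276, -0.001]
force: [-0.3, 0.2, 0.4]
width: 0.502
gripper_force: 0.0
clock: 19.27
position: [0.5561, -0.1423, 0.2228]
ee_rot: [-2.871, -1.275, -0.001]
force: [0.7, 0.4, 0.6]
width: 0.498
gripper_force: 0.0
knob 114 [ 749.2 -115.2] 6.7 0.0604
knob 696 [592.6   7.4] 18.3 0.0606
knob 600 [ 558.3 -144.5] 12.9 0.0745
TCP [ 0.5562 -0.1411  0.2228] yaw_y -42.0 j7 -0.68 tilt 0.05 | units x,y,z [-0.04  0.1   5.37] w 0.499 gf 0.0 F [-0.1 -0.   0.9] t 19.325
```

```bash
python3 -m creep '[[-0.04,0.1,0.5,0,0.5],[0,0,0.6,0,0.5],[0,0,1,0,0.5],[0,0,1,0,0.5],[0,0,1,0,0.5],[0,0,0.6,0,0.5],[0,0,0.4,0,0.5],[0,0,0.27,0,0.5],[0,0,0,0,0.1],[0,0,0,0,0.1],[0,0,0,0,0.1],[0,0,0,0,0.1]]' 20; python3 -m creep '[[0,0,-0.5,0,0.1],[0,0,-1,0,0.1],[0,0,-1,0,0.1],[0,0,-1,0,0.1],[0.25,-0.2,-1,0,0.1],[0.8,-0.72,0,0,0.1],[0.8,-0.72,0,0,0.1],[0.8,-0.72,0,0,0.1],[0.8,-0.72,0,0,0.1],[0.8,-0.72,0,0,0.1],[0.8,-0.72,0,0,0.1],[0.8,-0.72,0,0,0.1]]';python3 -m creep '[[0.8,-0.72,0,0,0.1],[0.8,-0.72,0,0,0.1],[0.8,-0.72,0,0,0.1],[0,0,0,0,0.1],[0,0,0,0,0.1]]'; python3 -c "
from h import *
go(.5575,.2992,.082)"
```

```text
clock: 20.82
position: [0.5585, -0.1465, 0.0085]
ee_rot: [2.87, 1.275, 0.002]
force: [-0.9, 1.8, 4.1]
width: 0.275
gripper_force: 20.0
clock: 22.32
position: [0.559, 0.1689, 0.1878]
ee_rot: [2.871, 1.275, 0.0]
force: [-0.3, 0.3, -0.7]
width: 0.276
gripper_force: 20.0
clock: 22.95
position: [0.5594, 0.2961, 0.1875]
ee_rot: [2.87, 1.275, -0.001]
force: [0.4, -0.6, -0.7]
width: 0.282
gripper_force: 20.0
TCP [0.5594 0.2961 0.1875] yaw_y -42.1 j7 -1.47 tilt 0.06 | units x,y,z [ 0.03 -0.09  2.64] w 0.282 gf 20.0 F [ 0.4 -0.6 -0.7] t 22.95
```

```bash
python3 -m creep '[[0.03,-0.09,0.6,0,0.1],[0,0,0.8,0,0.1],[0,0,0.7,0,0.1],[0,0,0.3,0,0.1],[0,0,0.22,0,0.1],[0,0,0,0,0.4],[0,0,0,0,0.45],[0,0,0,0,0.45],[0,0,-0.5,0,0.45],[0,0,-1,0,0.5],[0,0,-1,0,0.5],[0,0,-1,0,0.5]]';  python3 -m creep '[[-0.5,-0.5,0,1,0],[-0.5,-0.5,0,1,0],[-0.5,-0.5,0,1,0],[-0.5,-0.5,0,1,0],[-0.5,-0.5,0,1,0],[-0.5,-0.3,0,1,0],[-0.5,0,0,1,0],[-0.5,0,0,1,0],[-0.5,0,0,1,0],[0,0,0,1,0],[0,0,0,1,0],[0,0,0,0.25,0]]'; python3 - <<'E'
from h import *
go(.43,.343,.108,-87)
d=grab('wrist'); cv2.imwrite('pics/w4.png',d['pixels'])
C=cloud(d);c=np.array([.730,.358]);a=np.radians(2.9);ux=np.array([np.cos(a),np.sin(a)])
q=(C[...,:2]-c)@ux;m=(C[...,2]>.14)&(C[...,2]<.165)&(q<-.2)&(q>-.33);print('front q',np.percentile(q[m],[1,5,50]),m.sum())
E
```

```text
clock: 24.45
position: [0.5574, 0.3004, 0.2248]
ee_rot: [-2.871, -1.276, -0.001]
force: [0.7, -0.2, -0.2]
width: 0.498
gripper_force: 0.0
clock: 25.95
position: [0.3377, 0.2937, 0.2234]
ee_rot: [-3.14, -0.08, -0.001]
force: [-0.4, -1.9, -0.4]
width: 0.005
gripper_force: 0.0
TCP [0.3377 0.2937 0.2234] yaw_y -87.1 j7 -2.42 tilt 0.06 | units x,y,z [ 2.36 -1.11  2.89] turn(tool z) -0.02 units w 0.005 gf 0.0 F [-0.4 -1.9 -0.4] t 25.95
front q [-0.25916154 -0.25895682 -0.25858589] 872
```

View pics/w4.png

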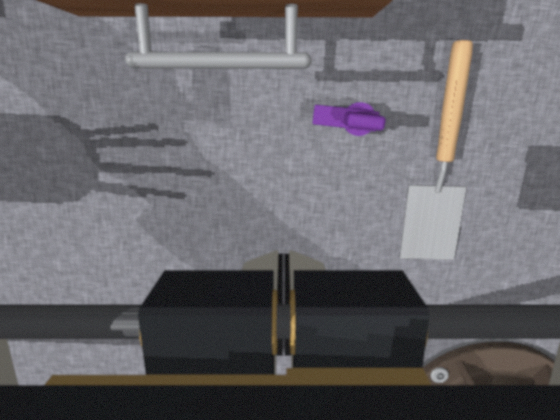

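```bash
python3 -m creep '[[0.9,-0.4,0,0,0],[0.9,-0.4,0,0,0],[0.9,-0.32,0,0,0],[0.1,0,0.5,0,0],[0,0,1,0,0],[0,0,0.9,0,0],[0,0,0.5,0,0],[0.2,0,0,0,0],[0.3,0,0,0,0],[0.3,0,0,0,0]]'; python3 -m creep '[[0.5,0,0,0,0],[0.5,0,0,0,0],[0.5,0,0,0,0],[0.5,0,0,0,0],[0.5,0,0,0,0],[0.3,0,0,0,0],[0,0,0,0,0]]';python3 -c "
from h import *
go(.60,.353,.108,-87)"
```

```text
clock: 27.25
position: [0.4807, 0.3461, 0.108]
ee_rot: [-3.14, -0.08, -0.002]
force: [-1.8, 0.4, 0.6]
width: 0.006
gripper_force: 0.7
clock: 28.12
position: [0.5918, 0.3514, 0.1072]
ee_rot: [-3.14, -0.079, -0.0]
force: [0.5, -0.0, -0.8]
width: 0.003
gripper_force: 0.0
TCP [0.5918 0.3514 0.1072] yaw_y -87.1 j7 -2.28 tilt 0.02 | units x,y,z [ 0.21 -0.03 -0.02] turn(tool z) -0.03 units w 0.003 gf 0.0 F [ 0.5 -0.  -0.8] t 28.125
```

```bash
python3 -m creep '[[0.15,0,0,0,0],[0.1,0,0,0,0],[0,0,0,0,0]]'; python3 -m creep '[[0.07,0,0,0,0],[0,0,0,0,0]]'; python3 -m creep '[[0.05,0,0,0,0],[0,0,0,0,0]]'
```

```text
clock: 28.5
position: [0.5917, 0.3512, 0.1072]
ee_rot: [3.136, 0.085, -0.023]
force: [-34.8, -10.9, 23.6]
width: 0.003
gripper_force: 17.4
clock: 28.75
position: [0.5916, 0.3512, 0.1071]
ee_rot: [3.134, 0.087, -0.03]
force: [-43.2, -13.8, 29.5]
width: 0.003
gripper_force: 22.4
clock: 29.0
position: [0.5915, 0.3511, 0.1072]
ee_rot: [3.133, 0.088, -0.035]
force: [-50.1, -17.1, 34.5]
width: 0.005
gripper_force: 26.1
```

```bash
python3 - <<'E'
from h import *
c=np.array([.730,.358]);a=np.radians(2.9);ux=np.array([np.cos(a),np.sin(a)])
for n in('side',):
    d=grab(n);C=cloud(d);q=(C[...,:2]-c)@ux;m=(C[...,2]>.1)&(C[...,2]<.15)&(q<-.1)&(q>-.16)&(C[...,1]>.39)&(C[...,1]<.46);print('front q',np.percentile(q[m],[1,5,50]),m.sum())
    o=load(n) 
E
```

```text
front q [-0.1522004  -0.13675665 -0.12685166] 752
```

```bash
python3 -m creep '[[-0.5,0,0,0,0],[-1,0,0,0,0],[-0.2,0,-1,0,0],[0,0,-1,0,0],[0,0,-1,0,0],[0,0,-0.6,0,0.4],[0,1,0,0,0.4],[0,1,0,0,0.4],[0,1,0,0,0.4],[0.4,1,0,0,0.4],[0.4,1,0,0,0.4],[0.4,0.6,0,0,0.4]]'; python3 -m creep '[[0,0,0,-1,0.4],[0,0,0,-1,0.4],[0,0,0,-1,0.4],[0,0,0,-1,0.4],[0,0,0,-1,0.4],[0,0,0,-1,0.4],[0,0,0,-1,0.4],[0,0,0,-1,0.4],[0,0,0,-1,0.4],[0,0,0,-1,0.4],[0,0,0,-1,0.4],[0,0,0,0,0.4]]'
python3 - <<'E'
from h import *
go(.60,.1,.25,-42)
d=grab('wrist');cv2.imwrite('pics/w5.png',d['pixels']);C=cloud(d)
box=lambda a,b,c,dd,e,f:(C[...,0]>a)&(C[...,0]<b)&(C[...,1]>c)&(C[...,1]<dd)&(C[...,2]>e)&(C[...,2]<f)&(d['z_map']>0)
for z0,z1 in((.05,.066),(.012,.04)):
    n,L,st,_=cv2.connectedComponentsWithStats(box(.55,.68,.06,.2,z0,z1).astype(np.uint8))
    for i in range(1,n):
        if st[i,4]>40: p=C[L==i]; print(z0,len(p),*rect(p),p.mean(0).round(4),p[:,2].max().round(4))
c=np.array([.7225,.358]);a=np.radians(2.9);ux=np.array([np.cos(a),np.sin(a)])
q=(C[...,:2]-c)@ux;m=(C[...,2]>.14)&(C[...,2]<.16)&(q<-.1)&(q>-.3)&(C[...,1]>.24);print('front q',np.percentile(q[m],[1,5,50]) if m.any() else 0,m.sum())
E
```

```text
clock: 30.55
position: [0.5985, 0.1244, 0.2516]
ee_rot: [3.14, 0.076, 0.003]
force: [-0.6, 0.5, -0.3]
width: 0.398
gripper_force: 0.0
clock: 32.05
position: [0.5976, 0.1272, 0.2513]
ee_rot: [2.882, 1.25, 0.001]
force: [-0.5, -0.5, 0.1]
width: 0.402
gripper_force: 0.0
TCP [0.5976 0.1272 0.2513] yaw_y -43.1 j7 -1.19 tilt 0.06 | units x,y,z [-0.46  0.51  0.03] turn(tool z) -0.28 units w 0.402 gf 0.0 F [-0.5 -0.5  0.1] t 32.05
0.05 457 [623.8 135.3] [36. 14.] 43.6 [0.6242 0.136  0.0578] 0.0611
0.012 784 [614.1 124.4] [66.1 32.6] 46.86 [0.6111 0.1244 0.0259] 0.04
front q [-0.11945188 -0.11879693 -0.11288497] 1957
```

View pics/w5.png

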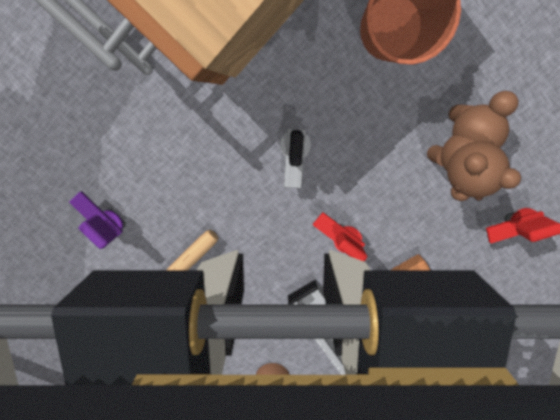

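The drawer reads shut. The steel clamp A shows its wing at (296,147) and its toe at (292,185). I grasp it by the wing.

```bash
python3 -m creep '[[0,0,0,0.83,0.4],[0.31,0.16,0.3,0,0.4],[0.3,0.15,0.6,0,0.4],[0,0,1,0,0.4],[0,0,1,0,0.4],[0,0,1,0,0.4],[0,0,1,0,0.4],[0,0,0.6,0,0.4],[0,0,0.4,0,0.4],[0,0,0.3,0,0.4],[0,0,0.15,0,0.4],[0,0,0,0,0.4]]' 40
python3 -c "
from h import *
go(.6238,.1353,-.004,-46.4)"
```

```text
clock: 33.6
position: [0.6237, 0.1353, -0.003]
ee_rot: [2.917, 1.167, 0.0]
force: [-0.6, -0.2, -0.0]
width: 0.402
gripper_force: 0.0
TCP [ 0.6237  0.1353 -0.003 ] yaw_y -46.4 j7 -1.35 tilt 0.01 | units x,y,z [0.   0.   0.02] turn(tool z) 0.00 units w 0.402 gf 0.0 F [-0.6 -0.2 -0. ] t 33.6
```

```bash
python3 -m creep '[[0,0,0,0,0.05],[0,0,0,0,0.05],[0,0,0,0,0.05],[0,0,-0.3,0,0.05],[0,0,-0.7,0,0.05],[0,0,-0.8,0,0.05],[0,0,-0.7,0,0.05]]' 40;  python3 -m creep '[[0,0,0,-1,0.05],[0,0,0,-1,0.05],[0,0,0,-1,0.05],[0,0,0,-1,0.05],[0,0,0,-1,0.05],[0,0,0,-1,0.05],[0,0,0,-1,0.05],[0,0,0,-1,0.05],[0,0,0,-1,0.05],[0,0,0,0,0.05]]';  python3 -m creep '[[-0.8,-0.3,0,0,0.05],[-0.8,-0.3,0,0,0.05],[-0.8,-0.3,0,0,0.05],[-0.8,-0.3,0,0,0.05],[-0.8,-0.3,0,0,0.05],[-0.8,-0.3,0,0,0.05],[-0.8,-0.3,0,0,0.05],[-0.8,-0.25,0,0,0.05],[0,0,0,0,0.05],[0,0,0,0,0.05]]'
python3 - <<'E'
from h import *
go(.4860,-.1023,.1,-9.9)
d=grab('wrist');cv2.imwrite('pics/w6.png',d['pixels']);C=cloud(d);s=readout.observe()
M=R.from_rotvec(s['ee_rot']).as_matrix();T=(C-s['position'])@M
hsv=cv2.cvtColor(d['pixels'],cv2.COLOR_BGR2HSV)
m=(C[...,2]>.014)&(C[...,2]<.034)&(C[...,0]>.4)&(C[...,0]<.7)&(C[...,1]<.05)&(C[...,1]>-.4)
for l,q in(('m',m&(hsv[...,1]>100)),('s',m&(hsv[...,1]<=100))):
    n,L,st,_=cv2.connectedComponentsWithStats(q.astype(np.uint8)); i=1+st[1:,4].argmax(); p=C[L==i];print(l,len(p),*rect(p))
E
```

```text
clock: 34.48
position: [0.6236, 0.1353, 0.0988]
ee_rot: [2.917, 1.167, 0.001]
force: [0.8, 0.7, -0.2]
width: 0.149
gripper_force: 40.0
clock: 35.72
position: [0.6235, 0.135, 0.0975]
ee_rot: [2.414, 2.01, 0.0]
force: [0.6, 0.2, -1.1]
width: 0.149
gripper_force: 40.0
clock: 36.98
position: [0.4853, -0.0992, 0.0974]
ee_rot: [2.414, 2.009, 0.001]
force: [0.8, 0.3, -2.2]
width: 0.151
gripper_force: 40.0
TCP [ 0.4853 -0.0992  0.0974] yaw_y -10.5 j7 -0.35 tilt 0.06 | units x,y,z [-0.07  0.03 -0.06] turn(tool z) -0.14 units w 0.151 gf 40.0 F [ 0.8  0.3 -2.2] t 36.975
m 24488 [ 568.6 -130.7] [135.7 129.1] 80.08
s 4553 [491.1 -67. ] [119.1  43.2] 79.45
```

View pics/w6.png

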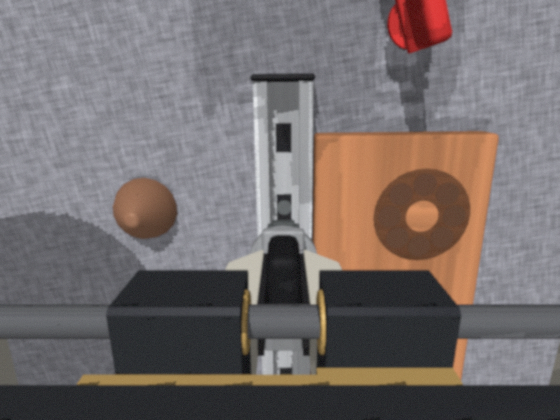

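The clamp hangs lengthwise over the slot, at (284,260). The strut's slot is centred at column ~284, down from its end cap at (284,76). I'll fit the lips in the tool frame.

```bash
cat > slot.py <<'E'
from h import *
d=load('wrist');C=cloud(d);s=readout.observe()
M=R.from_rotvec(s['ee_rot']).as_matrix();T=(C-s['position'])@M
hsv=cv2.cvtColor(d['pixels'],cv2.COLOR_BGR2HSV)
m=(C[...,2]>.016)&(C[...,2]<.03)&(hsv[...,1]<90)&(abs(T[...,1])<.03)&(C[...,2]<.03)
rows=[]
for x in np.arange(-.1,.2,.01):
    k=m&(T[...,0]>=x)&(T[...,0]<x+.01)
    if k.sum()>60:
        y=T[...,1][k]; lo,hi=np.percentile(y,[2,98]); il=y[y<0].max(); ih=y[y>0].min()
        rows.append((x+.005,lo,hi,il,ih)); 
for r in rows: print(np.round(np.array(r)*1000,1), 'mid', round((r[1]+r[2])*500,2), round((r[3]+r[4])*500,2))
# clamp: wing points in tool frame
w=(C[...,2]>.1)&(T[...,2]<-.03)&(hsv[...,2]<60)&(abs(T[...,1])<.012)&(T[...,0]>.005)&(T[...,2]>-.07)
print('wing',T[w].min(0).round(4),T[w].max(0).round(4),w.sum())
E
python3 slot.py
```

```text
[-25.  -19.5  21.1 -16.3  15.7] mid 0.84 -0.32
[-15.  -19.2  20.9 -10.3  11.7] mid 0.83 0.69
[ -5.  -19.7  20.7 -10.7  11.7] mid 0.48 0.48
[  5.  -19.6  20.5 -10.6  11.5] mid 0.46 0.48
[ 15.  -20.   20.3 -10.6  11.5] mid 0.15 0.42
[ 25.  -19.8  20.1 -11.1  11.3] mid 0.14 0.11
[ 35.  -19.7  20.4 -10.9  11.2] mid 0.34 0.16
[ 45.  -20.1  20.4 -10.9  11.1] mid 0.17 0.1
[ 55.  -19.9  20.2 -11.   11. ] mid 0.13 0.03
[ 65.  -20.3  20.  -11.2  10.8] mid -0.16 -0.2
[ 75.  -20.1  19.8 -11.2  10.8] mid -0.16 -0.2
[ 85.  -20.6  19.6  -0.1   0.5] mid -0.47 0.2
[ 95.  -20.3  20.1  -0.1   0.5] mid -0.12 0.21
wing [ 0.005  -0.0089 -0.07  ] [ 0.0185  0.0085 -0.0354] 1988
```

```bash
python3 -m creep '[[0,0.012,0,-0.12,0.05],[0,0,0.5,0,0.05],[0,0,0.6,0,0.05],[0,0,0.5,0,0.05],[0,0,0.25,0,0.05],[0,0,0,0,0.05],[0,0,0.1,0,0.05],[0,0,0.1,0,0.05],[0,0,0.1,0,0.05],[0,0,0,0,0.05]]'
python3 -c "
from h import *
go(.4860,-.1023,.0025,-9.9)"
```

```text
clock: 38.28
position: [0.4851, -0.0998, 0.0107]
ee_rot: [-2.405, -2.021, 0.001]
force: [-0.7, -0.2, -0.3]
width: 0.152
gripper_force: 40.0
TCP [ 0.4851 -0.0998  0.0107] yaw_y -9.9 j7 -0.44 tilt 0.03 | units x,y,z [-0.06  0.03  0.21] turn(tool z) -0.01 units w 0.152 gf 40.0 F [-0.7 -0.2 -0.3] t 38.275
```

Head is in the slot, no force. Continue to the collar.

```bash
python3 -m creep '[[0,0,0.08,0,0.05],[0,0,0.06,0,0.05],[0,0,0.04,0,0.05],[0,0,0,0,0.05]]'; python3 -m creep '[[0,0,0.04,0,0.05],[0,0,0,0,0.05]]'
```

```text
clock: 38.78
position: [0.4852, -0.0997, 0.0036]
ee_rot: [-2.405, -2.021, 0.0]
force: [-1.1, 0.6, -1.5]
width: 0.146
gripper_force: 40.0
clock: 39.02
position: [0.4854, -0.0997, 0.0028]
ee_rot: [2.405, 2.021, -0.0]
force: [-3.3, 0.8, 9.2]
width: 0.15
gripper_force: 40.0
```

```bash
python3 -m creep '[[0,0,-0.02,-1,0.05],[0,0,0,-1,0.05],[0,0,0,-1,0.05],[0,0,0,-1,0.05],[0,0,0,-1,0.05],[0,0,0,-1,0.05],[0,0,0,-1,0.05],[0,0,0,-1,0.05],[0,0,0,-1,0.05],[0,0,0,-1,0.05],[0,0,0,-1,0.05],[0,0,0,-1,0.05]]'; python3 -m creep '[[0,0,0,-1,0.05],[0,0,0,-1,0.05],[0,0,0,-1,0.05],[0,0,0,-1,0.05],[0,0,0,-1,0.05],[0,0,0,-1,0.05],[0,0,0,-1,0.05],[0,0,0,-1,0.05],[0,0,0,-1,0.05],[0,0,0,-1,0.05],[0,0,0,-0.5,0.05],[0,0,0,0,0.05]]'
python3 -c "
from h import *
go(.4860,-.1023,.0025,80.1)"
```

```text
clock: 40.52
position: [0.4853, -0.0998, 0.0029]
ee_rot: [1.372, 2.826, -0.0]
force: [0.7, -0.1, -1.6]
width: 0.149
gripper_force: 40.0
clock: 42.02
position: [0.4853, -0.0998, 0.0029]
ee_rot: [-0.273, -3.13, -0.0]
force: [0.6, -0.1, -1.4]
width: 0.147
gripper_force: 40.0
TCP [ 0.4853 -0.0998  0.0029] yaw_y 80.0 j7 0.83 tilt 0.00 | units x,y,z [-0.03 -0.06  0.01] turn(tool z) -0.02 units w 0.147 gf 40.0 F [ 0.6 -0.1 -1.4] t 42.025
```

```bash
python3 -m creep '[[0,0,0.03,0,0.05],[0,0,0,0,0.3],[0,0,0,0,0.35],[0,0,0,0,0.35],[0,0,-0.3,0,0.35],[0,0,-1,0,0.35],[0,0,-1,0,0.35],[0,0,-1,0,0.4],[-0.1,0,-1,0,0.4],[-0.1,-0.8,-0.7,0,0.4],[-0.1,-0.8,0,0,0.4],[-0.1,-0.8,0,0,0.4]]'; python3 -m creep '[[-0.1,-0.8,0,0,0.4],[-0.2,-0.8,0,0,0.4],[-0.2,-0.8,0,0,0.4],[-0.2,-0.8,0,0,0.4],[-0.2,-0.8,0,0,0.4],[-0.1,-0.8,0,0,0.4],[0,-0.8,0,0,0.4],[0,0,0,0,0.4],[0,0,0,0,0.4]]'
python3 - <<'E'
from h import *
go(.48,-.43,.2)
d=grab('wrist');cv2.imwrite('pics/w7.png',d['pixels']);C=cloud(d)
box=lambda a,b,c,dd,e,f:(C[...,0]>a)&(C[...,0]<b)&(C[...,1]>c)&(C[...,1]<dd)&(C[...,2]>e)&(C[...,2]<f)&(d['z_map']>0)
for z0,z1 in((.05,.066),(.012,.04)):
    n,L,st,_=cv2.connectedComponentsWithStats(box(.42,.56,-.49,-.38,z0,z1).astype(np.uint8))
    for i in range(1,n):
        if st[i,4]>40: p=C[L==i]; print(z0,len(p),*rect(p),p.mean(0).round(4),p[:,2].max().round(4))
E
```

```text
clock: 43.52
position: [0.4845, -0.1978, 0.203]
ee_rot: [0.271, 3.129, -0.001]
force: [-0.8, 0.1, 0.8]
width: 0.402
gripper_force: 0.0
clock: 44.65
position: [0.4855, -0.4237, 0.2022]
ee_rot: [0.271, 3.129, 0.001]
force: [0.1, 0.6, 0.1]
width: 0.398
gripper_force: 0.0
TCP [ 0.4855 -0.4237  0.2022] yaw_y 80.1 j7 1.60 tilt 0.06 | units x,y,z [ 0.11 -0.18  0.06] w 0.398 gf 0.0 F [0.1 0.6 0.1] t 44.65
0.05 580 [ 466.6 -433.2] [14.  35.8] 87.72 [ 0.4658 -0.4329  0.0578] 0.0606
0.012 939 [ 481.  -435.8] [33.2 66.9] 78.85 [ 0.4831 -0.4326  0.0259] 0.0398
```

View pics/w7.png

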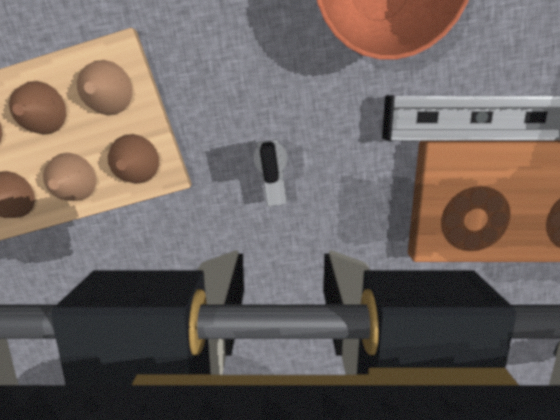

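Clamp B: wing at (268,162), toe at (276,195), steel and black. The moulding tray at (90,130) is clear of it.

```bash
python3 -m creep '[[0,0,0,-1,0.4],[0,0,0,-0.9,0.4],[0.46,-0.26,0.3,0,0.4],[0,0,0.8,0,0.4],[0,0,1,0,0.4],[0,0,1,0,0.4],[0,0,0.9,0,0.4],[0,0,0.6,0,0.4],[0,0,0.3,0,0.4],[0,0,0.15,0,0.4],[0,0,0.08,0,0.4],[0,0,0,0,0.4]]' 40
python3 -c "
from h import *
go(.4666,-.4332,-.003,87.7)"
```

```text
clock: 46.2
position: [0.4669, -0.4345, -0.0028]
ee_rot: [0.064, 3.14, -0.001]
force: [-1.3, -0.1, -0.1]
width: 0.397
gripper_force: 0.0
TCP [ 0.4669 -0.4345 -0.0028] yaw_y 87.7 j7 1.59 tilt 0.05 | units x,y,z [0.01 0.03 0.  ] turn(tool z) -0.01 units w 0.397 gf 0.0 F [-1.3 -0.1 -0.1] t 46.2
```

```bash
python3 -m creep '[[0,0,0,0,0.05],[0,0,0,0,0.05],[0,0,0,0,0.05],[0,0,-0.3,0,0.05],[0,0,-0.7,0,0.05],[0,0,-0.8,0,0.05],[0,0,-0.7,0,0.05]]' 40;  python3 -m creep '[[0,0,0,1,0.05],[0,0,0,1,0.05],[0,0,0,1,0.05],[0,0,0,1,0.05],[0,0,0,1,0.05],[0,0,0,1,0.05],[0,0,0,1,0.05],[0,0,0,1,0.05],[0,0,0,1,0.05],[0,0,0,1,0.05],[0,0,0,1,0.05],[0,0,0,1,0.05]]';  python3 -m creep '[[0,0,0,1,0.05],[0,0,0,1,0.05],[0,0,0,1,0.05],[0,0,0,1,0.05],[0,0,0,1,0.05],[0,0,0,1,0.05],[0,0,0,1,0.05],[0,0,0,1,0.05],[0,0,0,1,0.05],[0,0,0,1,0.05],[0,0,0,1,0.05],[0,0,0,1,0.05]]';  python3 -m creep '[[0,0,0,0.4,0.05],[0.7,-0.12,0,0,0.05],[0.7,-0.12,0,0,0.05],[0.7,-0.12,0,0,0.05],[0.7,-0.12,0,0,0.05],[0.7,-0.12,0,0,0.05],[0.7,-0.12,0,0,0.05],[0.7,-0.14,0,0,0.05],[0.6,-0.14,0,0,0.05],[0,0,0,0,0.05],[0,0,0,0,0.05]]'
python3 - <<'E'
from h import *
go(.4659,-.2104,.0975,-9.9);grab('wrist')
E
python3 slot.py
```

```text
clock: 47.08
position: [0.4667, -0.4341, 0.0984]
ee_rot: [0.063, 3.14, -0.0]
force: [-0.0, -0.2, -2.0]
width: 0.151
gripper_force: 40.0
clock: 48.58
position: [0.4666, -0.4339, 0.0972]
ee_rot: [1.338, 2.842, 0.0]
force: [-0.6, -0.8, -1.3]
width: 0.148
gripper_force: 40.0
clock: 50.08
position: [0.4667, -0.4338, 0.0972]
ee_rot: [2.378, 2.052, 0.001]
force: [-0.6, -0.5, -1.8]
width: 0.151
gripper_force: 40.0
clock: 51.45
position: [0.4652, -0.2113, 0.0968]
ee_rot: [2.405, 2.021, -0.0]
force: [-1.0, -0.3, -1.6]
width: 0.149
gripper_force: 40.0
TCP [ 0.4652 -0.2113  0.0968] yaw_y -9.9 j7 -0.16 tilt 0.04 | units x,y,z [ 0.03  0.01 -0.02] turn(tool z) -0.00 units w 0.149 gf 40.0 F [-1.  -0.3 -1.6] t 51.45
[-15.  -19.1  21.6 -10.   12.6] mid 1.27 1.29
[ -5.  -18.9  21.5  -9.9  12.4] mid 1.29 1.29
[  5.  -18.7  21.3  -9.8  12.3] mid 1.27 1.27
[ 15.  -18.6  21.1  -9.7  12.2] mid 1.26 1.24
[ 25.  -19.1  21.5  -9.7  12.2] mid 1.23 1.23
[ 35.  -18.9  21.3  -9.7  12.2] mid 1.22 1.21
[ 45.  -18.7  21.1 -10.1  12.5] mid 1.2 1.19
[ 55.  -19.2  21.5 -10.   12.4] mid 1.17 1.18
[ 65.  -19.   21.3  -9.9  12.2] mid 1.15 1.15
[ 75.  -18.8  21.1  -9.8  12.1] mid 1.12 1.14
[ 85.  -19.2  21.5  -9.8  12.1] mid 1.14 1.14
[ 95.  -19.   21.2  -0.2   0.4] mid 1.11 0.09
[105.  -18.8  22.1  -0.2   0.4] mid 1.64 0.09
[125.  -18.9  21.   -0.3   0.4] mid 1.08 0.06
[135.  -18.8  21.   -0.3   0.4] mid 1.08 0.06
wing [ 0.005  -0.0088 -0.07  ] [ 0.0193  0.0086 -0.0363] 2052
```

```bash
python3 -m creep '[[0,0.03,0,0,0.05],[0,0,0.5,0,0.05],[0,0,0.6,0,0.05],[0,0,0.5,0,0.05],[0,0,0.25,0,0.05],[0,0,0,0,0.05],[0,0,0.1,0,0.05],[0,0,0.1,0,0.05],[0,0,0.1,0,0.05],[0,0,0,0,0.05]]'; python3 -m creep '[[0,0,0.08,0,0.05],[0,0,0.06,0,0.05],[0,0,0.03,0,0.05],[0,0,0,0,0.05]]'; python3 -m creep '[[0,0,0.04,0,0.05],[0,0,0,0,0.05]]'
```

```text
clock: 52.75
position: [0.466, -0.2108, 0.0103]
ee_rot: [-2.405, -2.021, 0.0]
force: [0.5, 0.0, -1.5]
width: 0.151
gripper_force: 40.0
clock: 53.25
position: [0.4662, -0.2108, 0.0036]
ee_rot: [-2.405, -2.021, 0.0]
force: [-0.9, -0.0, -1.3]
width: 0.149
gripper_force: 40.0
clock: 53.5
position: [0.4663, -0.2109, 0.0022]
ee_rot: [2.405, 2.021, 0.0]
force: [-0.3, 0.1, -1.8]
width: 0.152
gripper_force: 40.0
```

```bash
python3 -m creep '[[0,0,0.025,0,0.05],[0,0,0,0,0.05]]'; python3 -m creep '[[0,0,0.025,0,0.05],[0,0,0,0,0.05]]'
```

```text
clock: 53.75
position: [0.4664, -0.2109, 0.0021]
ee_rot: [2.404, 2.021, -0.0]
force: [-3.4, 1.3, 13.2]
width: 0.153
gripper_force: 40.0
clock: 54.0
position: [0.4665, -0.211, 0.002]
ee_rot: [2.404, 2.02, -0.001]
force: [-7.1, 2.9, 27.3]
width: 0.148
gripper_force: 40.0
```

Seated. Ease off and turn it a quarter.

```bash
python3 -m creep '[[0,0,-0.045,0,0.05],[0,0,0,-1,0.05],[0,0,0,-1,0.05],[0,0,0,-1,0.05],[0,0,0,-1,0.05],[0,0,0,-1,0.05],[0,0,0,-1,0.05],[0,0,0,-1,0.05],[0,0,0,-1,0.05],[0,0,0,-1,0.05],[0,0,0,-1,0.05],[0,0,0,-1,0.05]]'; python3 -m creep '[[0,0,0,-1,0.05],[0,0,0,-1,0.05],[0,0,0,-1,0.05],[0,0,0,-1,0.05],[0,0,0,-1,0.05],[0,0,0,-1,0.05],[0,0,0,-1,0.05],[0,0,0,-1,0.05],[0,0,0,-1,0.05],[0,0,0,-1,0.05],[0,0,0,-1,0.05],[0,0,0,-0.5,0.05]]'; python3 -m creep '[[0,0,0.01,0,0.05],[0,0,0,0,0.3],[0,0,0,0,0.35],[0,0,0,0,0.35],[0,0,-0.3,0,0.35],[0,0,-1,0,0.35],[0,0,-1,0,0.35],[0,0,-1,0,0.4],[0,0,-1,0,0.4],[-0.7,0.5,-0.8,0,0.4],[-0.7,0.5,0,0,0.4],[0,0,0,0,0.4]]'
python3 - <<'E'
from h import *
go(.48,-.43,.2)
d=grab('wrist');cv2.imwrite('pics/w8.png',d['pixels']);C=cloud(d)
hsv=cv2.cvtColor(d['pixels'],cv2.COLOR_BGR2HSV)
m=(C[...,2]>.055)&(C[...,2]<.075)&(C[...,1]<.0)&(C[...,1]>-.3)&(C[...,0]<.55)&(C[...,0]>.42)
n,L,st,_=cv2.connectedComponentsWithStats(m.astype(np.uint8))
for i in range(1,n):
    if st[i,4]>40: p=C[L==i]; print(len(p),*rect(p),'top',np.median(p[:,2]).round(4))
m=(C[...,2]>.014)&(C[...,2]<.0265)&(hsv[...,1]>100)&(C[...,1]<.0)&(C[...,0]>.45)&(C[...,0]<.65)
n,L,st,_=cv2.connectedComponentsWithStats(m.astype(np.uint8));p=C[L==1+st[1:,4].argmax()];print('mould',*rect(p))
t=grab('top');s=grab('side');cv2.imwrite('pics/side9.png',cv2.resize(s['pixels'],(800,600)))
E
```

```text
clock: 55.5
position: [0.4665, -0.2109, 0.0021]
ee_rot: [1.47, 2.776, 0.0]
force: [-1.1, 0.1, 2.9]
width: 0.152
gripper_force: 40.0
clock: 57.0
position: [0.4666, -0.2112, 0.0021]
ee_rot: [0.27, 3.129, -0.0]
force: [-0.7, -1.1, 3.4]
width: 0.152
gripper_force: 40.0
clock: 58.5
position: [0.53, -0.1789, 0.2067]
ee_rot: [0.267, 3.128, 0.002]
force: [0.0, -0.6, -0.2]
width: 0.4
gripper_force: 0.0
TCP [ 0.53   -0.1789  0.2067] yaw_y 80.3 j7 1.18 tilt 0.14 | units x,y,z [ 0.17 -6.4   0.16] w 0.4 gf 0.0 F [ 0.  -0.6 -0.2] t 58.5
680 [485.1 -99.5] [14.4 35.1] 79.84 top 0.0634
663 [ 466.9 -210.7] [14.2 35.4] 80.37 top 0.0636
mould [ 560.1 -177.7] [228.6 129.2] 80.05
```

View pics/w8.png

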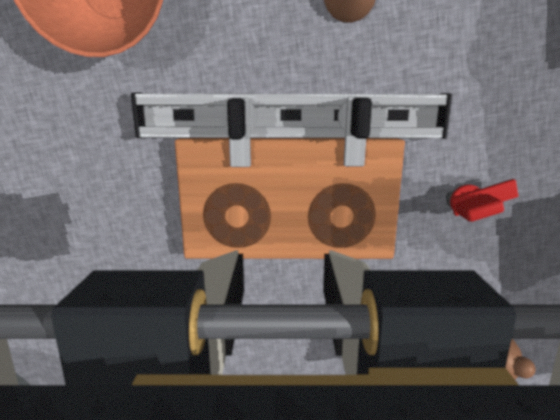

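View pics/side9.png

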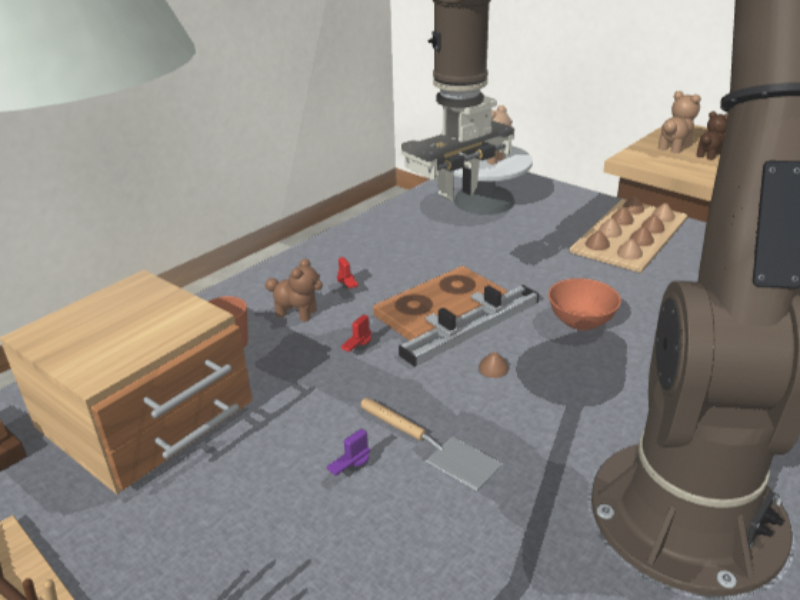

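Both clamps sit crosswise in the slot at (237,117) and (362,117), with their toes over the mould. The top drawer is flush with the lower one, no stamps remain outside, and the bystanders are where they were.

```bash
python3 -c "
from cell import sign_off
print(sign_off())"
```

```text
the job is handed in; nothing more can be done
None
```

I handed the job in (verdict not shown): the three stamps are in the shut top drawer, both steel clamps are seated crosswise in the strut with their toes over the mould, and nothing else was disturbed.

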